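# Power up the bench modules in order

## Task

Power up the three switch modules on the lab bench in the right order: with the fingertips press down the long bar key first, then the square key, then the round key, each lightly and all the way down so that it stays down. Do not pick up, push away or shove the modules, and leave the plug, the camera and the screwdriver where they are.

Things in the scene. Friction and masses are not known exactly. Their poses are not given: they have to be found in the camera images.
- bar_module: Loose white bench switch module carrying the bar key: a box 120 mm (x) by 80 mm (y) by 50 mm high on rubber feet, about 0.7 kg, not fastened down. Origin: centre of its underside; z up. The key stands on its top 30 mm from the centre on the -x side; a dark green read-out window lies flush in the middle of the top. Its +x half has no key.
- bar_key_top (a point): Centre of the top face of the bar key (moves with the key). The black key is a long bar, 14 mm (module x) by 56 mm (module y) seen from above; unpressed, its top is 16 mm above the module's top (66 mm above the table).
- bar_key (a joint): Latched depth of this key in m: 0 to 0.001 at the start (up), 0.006 fully down. It stays at the depth where it is left; down means beyond 0.004. The cap rides on the latch on a 1.5 N/mm spring: pressed, it gives 2 mm, at 3 N the latch starts to move, and at about 4.2 N, cap 9 mm down, it is at its stop; then only the spring gives, solid at 12 mm, 9 N. Let go, the cap rises 3 mm.
- square_module: Loose white bench switch module carrying the square key: a box 120 mm (x) by 80 mm (y) by 50 mm high on rubber feet, about 0.7 kg, not fastened down. Origin: centre of its underside; z up. The key stands on its top 30 mm from the centre on the -x side; a dark green read-out window lies flush in the middle of the top. Its +x half has no key.
- square_key_top (a point): Centre of the top face of the square key (moves with the key). The black key is a small square, 22 by 22 mm seen from above; unpressed, its top is 16 mm above the module's top (66 mm above the table).
- square_key (a joint): Latched depth of this key in m: 0 to 0.001 at the start (up), 0.006 fully down. It stays at the depth where it is left; down means beyond 0.004. The cap rides on the latch on a 1.5 N/mm spring: pressed, it gives 2 mm, at 3 N the latch starts to move, and at about 4.2 N, cap 9 mm down, it is at its stop; then only the spring gives, solid at 12 mm, 9 N. Let go, the cap rises 3 mm.
- round_module: Loose white bench switch module carrying the round key: a box 120 mm (x) by 80 mm (y) by 50 mm high on rubber feet, about 0.7 kg, not fastened down. Origin: centre of its underside; z up. The key stands on its top 30 mm from the centre on the -x side; a dark green read-out window lies flush in the middle of the top. Its +x half has no key.
- round_key_top (a point): Centre of the top face of the round key (moves with the key). The black key is a large round disc, 40 mm in diameter seen from above; unpressed, its top is 16 mm above the module's top (66 mm above the table).
- round_key (a joint): Latched depth of this key in m: 0 to 0.001 at the start (up), 0.006 fully down. It stays at the depth where it is left; down means beyond 0.004. The cap rides on the latch on a 1.5 N/mm spring: pressed, it gives 2 mm, at 3 N the latch starts to move, and at about 4.2 N, cap 9 mm down, it is at its stop; then only the spring gives, solid at 12 mm, 9 N. Let go, the cap rises 3 mm.
- plug: Bystander: loose grey and steel plug standing on the +x end of the square module's top, 45 mm from the module's centre (75 mm from the key); 22 mm diameter, 38 mm high. Origin: centre of its underside.
- camera: Bystander: loose white dome camera standing on the table to the left (+y); 90 mm wide foot, 108 mm high. Origin: centre of its underside.
- screwdriver: Bystander: loose screwdriver lying on the table to the right (-y), about 0.2 m long, under 40 mm high. Origin near the middle of its underside.

How it is judged (in metres and radians):
On the way, in this order (a step that is already met when the one before it is completed fails the run):
1. the bar key is down, the square and round keys still up (value of joint bar_key above 0.004 m and value of joint each of square_key, round_key below 0.0025 m), for 0.1 s.
2. then the square key is down, the round key still up (value of joint each of bar_key, square_key above 0.004 m and value of joint round_key below 0.0025 m), for 0.1 s.
3. then the round key is down (value of joint each of bar_key, square_key, round_key above 0.004 m), for 0.1 s.
At the end, for the whole second after the job is handed in: All three keys are down by more than 4 of their 6 mm; each module stands flat, at rest and within 15 mm of where it was; plug, camera and screwdriver are within 15 mm of where they were, plug and camera upright (all of step 3 and not (distance of bar_module from where it was at the start of the episode above 0.015 m) and not (distance of square_module from where it was at the start of the episode above 0.015 m) and not (distance of round_module from where it was at the start of the episode above 0.015 m) and angle between each of bar_module, square_module, round_module's own z axis and vertical below 0.05 rad and linear speed of each of bar_module, square_module, round_module below 0.02 m/s and not (distance of plug from where it was at the start of the episode above 0.015 m) and not (distance of camera from where it was at the start of the episode above 0.015 m) and not (distance of screwdriver from where it was at the start of the episode above 0.015 m) and angle between each of plug, camera's own z axis and vertical below 0.15 rad); the robot touches nothing.
It fails at once if the square key goes down (more than 2.5 mm) before the bar key is down (value of joint square_key above 0.0025 m and value of joint bar_key below 0.004 m).
It fails at once if the round key goes down (more than 2.5 mm) before the square key is down (value of joint round_key above 0.0025 m and value of joint square_key below 0.004 m).
It fails at once if a module is pressed or struck with more than 25 N (contact force between any of the fingers, the arm and bar_module above 25 N or contact force between any of the fingers, the arm and square_module above 25 N or contact force between any of the fingers, the arm and round_module above 25 N).
It fails at once if a module is lifted (8 mm), tipped (0.15 rad) or shoved (15 mm) (distance of any of bar_module, square_module, round_module from where it was at the start of the episode above 0.015 m or height (world z) of any of bar_module, square_module, round_module above 0.008 m or angle between any of bar_module, square_module, round_module's own z axis and vertical above 0.15 rad).
It fails at once if the plug, camera or screwdriver is moved by more than 15 mm (distance of any of plug, camera, screwdriver from where it was at the start of the episode above 0.015 m).
It also fails if it takes over 48 s, if anything falls off the work surface, if the arm or the gripper's body presses on something with over 40 N, if the wrist force passes 120 N, or if a joint passes its speed limit or range.

## Robot

A 6-joint arm with a two-finger parallel gripper is mounted at the origin on the work surface. World frame = base frame: x ahead of the robot, y to its left, z up, the work surface at z = 0. Lengths are in mm, angles in rad, forces in N, time in s.
With the tool pointing down it reaches from about 300 to 775 mm from the base axis. Payload 14.6 kg.
Tool frame: the origin (TCP) lies at the very end of the fingers, on their centre line; the grasp point (between the pads) lies 19 mm behind it; z points along the fingers, y is the line along which they close (so a half turn about z gives the same grasp; the last joint's range is limited). The gripper opens to 94 mm and grips with 3 to 60 N. Pads are 16 mm wide; open, the fingers measure 119 mm over their backs; the gripper's body (75 mm by 177 mm) begins 78 mm behind the grasp point.
Start: joints at [-1.263, 0.3, 1.521, -0, 1.321, -0.067], TCP at [201.34, -511.812, 205.446] pointing down, gripper open.
Joint ranges: [-3.03, 3.03], [-0.79, 2.21], [0.23, 2.52], [-1.04, 4.18], [0, 3.07], [-2.55, 2.55]. Speed limits (rad/s): [2.22, 2.22, 2.57, 3.14, 3.14, 3.14].

## Interface

Orientations are given as [roll, pitch, yaw] about the fixed x, y, z axes, in that order (R = Rz(yaw) Ry(pitch) Rx(roll)).
In Python, from cell import manip, eyes, ticket gives the robot as it stands. The module is installed in compiled form; this text tells all that it offers.
- The arm moves only by the tool arm_command, never from a script. Its argument "plan" is a list of rows, each a list of 5 numbers: the opening, from -1 (shut) to 1 (fully open), then the shift along the tool's x, y, z in m, then the turn about the tool's z in rad. In form: [[jaw, dx, dy, dz, roll], ...]. A call has 1 to 20 rows; each row shifts and turns the commanded pose from where the row before left it, along the tool's axes as they then stand; what a row does not reach is not made up. A row lasts 1/8 s, in which the tool goes at most 62.5 mm and 10.7 degrees, less where a joint would pass 70% of its speed; a pose out of reach is approached as far as the arm can. A call is refused whole if a number of a shift passes 0.0625 or a number of a turn 0.188, either way. A call with a gripper value outside its range is refused whole. The fingers move at their own pace and stop on an object; "newtons" is the grip in N (left out, the last holds). Time passes only in rows, so rows that do not move let the fingers close. It gives the time, the measured TCP pose, the force, the opening and the grip force at its end, in the units of the state.
- manip.read_state(): the state, without advancing time (a new reading comes with each control period).
- eyes.camera(name): name is "scene" or "top" or "wrist"; returns a dict with "img" (384x512x3 uint8, blue, green, red), "z_map" (384x512 float32, mm along the optical axis (not along the pixel's ray), 0 where there is no reading), "fx", "fy", "cx", "cy" (pixels), "eye" and "orientation" of the camera in the world. Camera axes: x right, y down, z forward; pixel columns grow to the right and rows downward; lengths in mm; the calibration is good to about 2 mm. A picture is of the moment at which its call begins.
- ticket.sign_off(): hands the job in; it is judged then, once.
The state is a dict: "clock": time; "joints": joint angles; "qd": joint speeds; "effort": joint torques, N m; "eef_pos": TCP position; "eef_rot": TCP orientation; "wrist_force": force on the tool from outside, world axes, zero at the start; "moment": the same for the moment, N m; "finger_gap": finger opening in mm; "finger_force": force on a finger pad.
Only numpy, scipy, OpenCV 4.12 (cv2) and the standard library are available. Lean on these libraries where they do the work, as an engineer would, in place of code of your own. Each camera call takes 0.05 s, during which the arm holds its last target. There are 200 camera calls.

## Working session

There is one attempt and no reset: what is moved stays moved. The work goes in short steps, Python scripts to look and compute and a tool call to move; the robot and the scene stay as the last step left them, time stands still between calls to the robot, and variables do not carry over. Pictures are saved under pics/ and viewed, at most 10 in all, crops included, and the job is handed in when it is done.

Besides the shell and the picture viewer there is one more tool, called after ">>>" as a command line: name --pt "numbers of a row" for each row, then --argument value for the rest. arm_command: Moves the arm, as the interface text tells. Its arguments: {"type":"object","properties":{"plan":{"type":"array"},"newtons":{"type":"number"}},"required":["plan"]}

```bash
mkdir -p pics; cat > h.py <<'E'
import numpy as np, cv2
from scipy.spatial.transform import Rotation as R
from cell import manip, eyes, ticket
def pts(c):
    z=c["z_map"].astype(float); v,u=np.indices(z.shape)
    P=np.stack([(u-c["cx"])/c["fx"]*z,(v-c["cy"])/c["fy"]*z,z],-1)
    return P@rot(c).T+np.array(c["eye"])
def rot(c):
    o=np.array(c["orientation"],float)
    return o if o.shape==(3,3) else R.from_euler('xyz',o).as_matrix()
E
python3 - <<'E'
from h import *
print(manip.read_state())
c=eyes.camera("top"); cv2.imwrite("pics/top.png",c["img"]); print({k:c[k] for k in("fx","fy","cx","cy","eye","orientation")})
np.savez("top.npz",**c)
P=pts(c)
for z0,z1 in((46,54),(60,70),(80,95)):
    m=((P[...,2]>z0)&(P[...,2]<z1)&(c["z_map"]>0)).astype(np.uint8)
    n,l,s,ce=cv2.connectedComponentsWithStats(m)
    for i in range(1,n):
        if s[i,4]>25:
            q=P[l==i]; r=cv2.minAreaRect(q[:,:2].astype(np.float32))
            print(z0,s[i],ce[i].round(1),q.mean(0).round(1),[np.round(x,1) for x in r])
E
```

```text
{'clock': 0.0, 'joints': array([-1.26262787e+00,  3.00465137e-01,  1.52161483e+00, -3.72419104e-05,
        1.32068490e+00, -6.65979472e-02]), 'qd': array([ 0.00101017, -0.00115825,  0.00041069,  0.00038575, -0.00173225,
       -0.00172062]), 'effort': array([ 8.55446451e-04, -5.31803226e+01, -3.52739596e+01,  7.08506349e-02,
        2.42993556e-02, -1.26439249e-04]), 'eef_pos': array([ 201.23630488, -511.56896006,  204.87532502]), 'eef_rot': array([-3.14042064e+00, -4.20165879e-05,  3.74775618e-01]), 'wrist_force': array([ 0.5587313 , -0.52682833, -0.53034512]), 'moment': array([-0.04311415, -0.02009578, -0.00115409]), 'finger_force': 0.0, 'finger_gap': 93.79258709966182}
{'fx': 414.9098658815342, 'fy': 414.9098658815342, 'cx': 254.06425656676237, 'cy': 197.12338802994194, 'eye': array([ 389.76106553,  -16.25997314, 1087.60891597]), 'orientation': array([-2.96277364,  0.00739064, -1.58296797])}
46 [ 218  183   46   54 1259] [240.5 209.9] [545.3  23.7  49.7] [array([547.1,  22.9]), array([ 80. , 119.5]), np.float64(67.0)]
46 [ 309  191   39   52 1219] [328.1 214.9] [ 529.6 -196.8   49.8] [array([ 525.9, -196.3]), array([ 80.2, 119.8]), np.float64(77.5)]
46 [ 164  207   37   51 1300] [182.2 231. ] [493.8 170.5  49.6] [array([491.9, 171.4]), array([ 80.1, 119.6]), np.float64(83.1)]
60 [231 214  11  11  79] [236.  219.3] [519.4  34.5  64. ] [array([519.8,  34.6]), array([22.4, 21.7]), np.float64(67.8)]
60 [319 220  16  16 201] [326.6 227.4] [ 496.3 -189.1   64.4] [array([ 496.1, -188.8]), array([37.6, 37. ]), np.float64(0.9)]
60 [168 240  23   8 128] [179.2 243.2] [462.  174.6  64.8] [array([462.1, 174.8]), array([55.3, 13.8]), np.float64(83.5)]
80 [249 190   7   7  34] [252.2 192.6] [582.   -6.7  87.1] [array([582.2,  -7.1]), array([14.5, 14.6]), np.float64(18.7)]
80 [ 76 223  30  33 311] [ 92.4 239.2] [472.8 379.7  88.6] [array([472.6, 388.9]), array([76.4, 69.9]), np.float64(46.4)]
```

View pics/top.png

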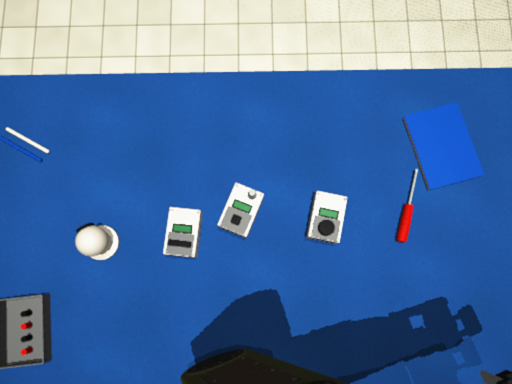

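The top view shows the bar key at (180,243), the square key at (236,219) and the round key at (326,227). Key sizes and the 30 mm offsets from the module centres all match. I'll close the fingers and travel to above the bar key.

>>> arm_command --pt "-1 0.015 -0.016 0 0" --pt "-1 0.029 -0.032 0 0" --pt "-1 0.029 -0.032 0 0" --pt "-1 0.029 -0.032 0 0" --pt "-1 0.029 -0.032 0 0" --pt "-1 0.029 -0.032 0 0" --pt "-1 0.029 -0.032 0 0" --pt "-1 0.029 -0.032 0 0" --pt "-1 0.029 -0.032 0 0" --pt "-1 0.029 -0.032 0 0" --pt "-1 0.029 -0.032 0 0" --pt "-1 0.029 -0.032 0 0" --pt "-1 0.029 -0.032 0 0" --pt "-1 0.029 -0.032 0 0" --pt "-1 0.029 -0.032 0 0" --pt "-1 0.029 -0.032 0 0" --pt "-1 0.029 -0.032 0 0" --pt "-1 0.015 -0.016 0 0" --pt "-1 0 0 0 0" --pt "-1 0 0 0 0" --newtons 10

```text
clock: 2.55
eef_pos: [461.6, 174.6, 205.2]
eef_rot: [3.142, 0.001, 0.375]
wrist_force: [-0.9, -0.2, 0.6]
finger_gap: 0.4
finger_force: 0.0
```

>>> arm_command --pt "-1 0 0 0.02 0" --pt "-1 0 0 0.03 0" --pt "-1 0 0 0.03 0" --pt "-1 0 0 0.025 0" --pt "-1 0 0 0.015 0" --pt "-1 0 0 0.005 0" --pt "-1 0 0 0 0" --pt "-1 0 0 0 0"

```text
clock: 3.55
eef_pos: [462.3, 175.3, 81.2]
eef_rot: [3.141, -0.001, 0.375]
wrist_force: [-0.9, 0.3, 0.2]
finger_gap: 0.6
finger_force: 0.0
```

```bash
python3 - <<'E'
from h import *
c=eyes.camera("wrist"); cv2.imwrite("pics/w1.png",c["img"])
P=pts(c); m=((P[...,2]>61)&(P[...,2]<70)&(c["z_map"]>0)).astype(np.uint8)
n,l,s,ce=cv2.connectedComponentsWithStats(m)
for i in range(1,n):
    if s[i,4]>200:
        q=P[l==i]; print(s[i],q.mean(0).round(1),cv2.minAreaRect(q[:,:2].astype(np.float32)))
E
```

```text
[  0  74   9  56 317] [477.4 354.1  64.1] ((477.0654296875, 354.74041748046875), (34.47480392456055, 5.982389450073242), 9.181928634643555)
[ 216  194   79   53 1061] [465.2 180.9  65.3] ((462.8952331542969, 176.36524963378906), (56.2713508605957, 14.100339889526367), 83.3595199584961)
[ 450  197   46   42 1062] [520.   38.   64.7] ((519.8085327148438, 36.70897674560547), (23.405378341674805, 22.118457794189453), 66.62158203125)
```

View pics/w1.png

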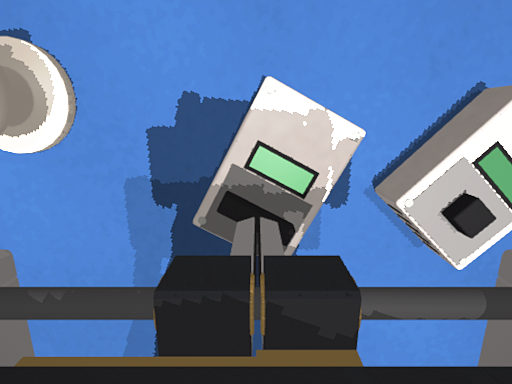

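The wrist view shows the closed tips over the middle of the bar key, about (258,215), with the key top at 65–66 mm. I'll press gently.

>>> arm_command --pt "-1 0 0 0.006 0" --pt "-1 0 0 0.004 0" --pt "-1 0 0 0.002 0" --pt "-1 0 0 0.002 0" --pt "-1 0 0 0.002 0" --pt "-1 0 0 0.0015 0" --pt "-1 0 0 0.0015 0" --pt "-1 0 0 0.0015 0" --pt "-1 0 0 0.0015 0" --pt "-1 0 0 0.001 0" --pt "-1 0 0 0 0" --pt "-1 0 0 0 0"

```text
clock: 5.1
eef_pos: [461.9, 175.3, 57.5]
eef_rot: [-3.142, -0.0, 0.375]
wrist_force: [-1.4, -0.5, 3.7]
finger_gap: 0.9
finger_force: 2.0
```

>>> arm_command --pt "-1 0 0 0.001 0" --pt "-1 0 0 0.001 0" --pt "-1 0 0 0 0" --pt "-1 0 0 0 0"

```text
clock: 5.6
eef_pos: [462.0, 175.3, 55.6]
eef_rot: [-3.142, -0.0, 0.375]
wrist_force: [-2.4, -0.1, 6.9]
finger_gap: 0.1
finger_force: 3.4
```

Force is 6.9 N, past the stop. Lift, check the bar's height, and move to above the square key.

>>> arm_command --pt "-1 0 0 -0.006 0" --pt "-1 0 0 -0.015 0" --pt "-1 0 0 -0.02 0" --pt "-1 0 0 -0.015 0" --pt "-1 0 0.012 0 0" --pt "-1 0 0.025 0 0" --pt "-1 0.001 0.03 0 0" --pt "-1 0.001 0.03 0 0" --pt "-1 0 0.03 0 0" --pt "-1 0 0.018 0 0" --pt "-1 0 0.007 0 0" --pt "-1 0 0 0 0" --pt "-1 0 0 0 0"

```text
clock: 7.22
eef_pos: [519.2, 35.2, 111.4]
eef_rot: [-3.141, 0.0, 0.376]
wrist_force: [-0.6, 0.2, 0.1]
finger_gap: 0.3
finger_force: 0.0
```

```bash
cat > k.py <<'E'
from h import *
import sys
for n in sys.argv[1:]:
    c=eyes.camera(n); P=pts(c)
    m=((P[...,2]>55)&(P[...,2]<70)&(c["z_map"]>0)).astype(np.uint8)
    k,l,s,ce=cv2.connectedComponentsWithStats(m)
    for i in range(1,k):
        if s[i,4]>50:
            q=P[l==i]; r=cv2.minAreaRect(q[:,:2].astype(np.float32))
            print(n,s[i,4],np.median(q[:,2]).round(1),np.percentile(q[:,2],95).round(1),np.round(r[0],1),np.round(r[1],1))
E
python3 k.py wrist top
```

```text
wrist 119 62.8 69.5 [582.2   2.1] [20.7  8.1]
wrist 1327 60.0 61.2 [462.8 176.3] [56.4 15. ]
wrist 755 65.0 66.2 [520.   36.4] [22.1 22. ]
wrist 451 64.9 65.9 [ 485.2 -183.1] [21.8 21.8]
top 207 64.8 68.1 [ 496.3 -189. ] [37.1 37.5]
top 105 59.0 62.3 [462.7 179. ] [45.5 13.6]
```

The bar key now reads 60 mm (was 65.3), so it is latched. Next, the square key.

>>> arm_command --pt "-1 0 0 0.01 0" --pt "-1 0 0 0.015 0" --pt "-1 0 0 0.01 0" --pt "-1 0 0 0.006 0" --pt "-1 0 0 0.002 0" --pt "-1 0 0 0.002 0" --pt "-1 0 0 0.0015 0" --pt "-1 0 0 0.0015 0" --pt "-1 0 0 0.0015 0" --pt "-1 0 0 0.0015 0" --pt "-1 0 0 0.0015 0" --pt "-1 0 0 0.001 0" --pt "-1 0 0 0 0" --pt "-1 0 0 0 0"

```text
clock: 9.07
eef_pos: [519.5, 34.5, 58.0]
eef_rot: [3.141, -0.0, 0.375]
wrist_force: [0.7, -0.1, 3.0]
finger_gap: 0.8
finger_force: 1.8
```

>>> arm_command --pt "-1 0 0 0.001 0" --pt "-1 0 0 0.0005 0" --pt "-1 0 0 0 0" --pt "-1 0 0 0 0"

```text
clock: 9.57
eef_pos: [519.5, 34.5, 56.6]
eef_rot: [3.141, -0.0, 0.375]
wrist_force: [-0.2, 0.1, 5.3]
finger_gap: 0.5
finger_force: 2.7
```

>>> arm_command --pt "-1 0 0 0.001 0" --pt "-1 0 0 0 0" --pt "-1 0 0 0 0"

```text
clock: 9.95
eef_pos: [519.5, 34.5, 55.7]
eef_rot: [3.141, -0.0, 0.375]
wrist_force: [-0.1, -0.0, 7.1]
finger_gap: 0.2
finger_force: 3.4
```

>>> arm_command --pt "-1 0 0 -0.006 0" --pt "-1 0 0 -0.015 0" --pt "-1 0 0 -0.02 0" --pt "-1 0 0 -0.014 0" --pt "-1 -0.005 0.01 0 0" --pt "-1 -0.012 0.022 0 0" --pt "-1 -0.015 0.03 0 0" --pt "-1 -0.015 0.03 0 0" --pt "-1 -0.015 0.03 0 0" --pt "-1 -0.015 0.03 0 0" --pt "-1 -0.015 0.025 0 0" --pt "-1 -0.008 0.016 0 0" --pt "-1 -0.004 0.007 0 0" --pt "-1 0 0 0 0" --pt "-1 0 0 0 0"

```text
clock: 11.82
eef_pos: [496.0, -189.0, 110.4]
eef_rot: [-3.141, 0.0, 0.376]
wrist_force: [0.6, 0.2, -0.4]
finger_gap: 0.5
finger_force: 0.0
```

```bash
python3 k.py wrist top
```

```text
wrist 359 62.2 69.1 [578.2 -12.1] [ 6.8 19. ]
wrist 1602 65.1 66.3 [ 501.1 -186.8] [30.6 38.8]
top 78 59.1 62.2 [519.3  34.9] [22.1 21.7]
top 126 59.3 62.3 [462.2 174.2] [55.  13.9]
```

Both keys read about 5 mm lower and haven't shifted. Now the round key.

>>> arm_command --pt "-1 0 0 0.01 0" --pt "-1 0 0 0.014 0" --pt "-1 0 0 0.01 0" --pt "-1 0 0 0.006 0" --pt "-1 0 0 0.002 0" --pt "-1 0 0 0.002 0" --pt "-1 0 0 0.0015 0" --pt "-1 0 0 0.0015 0" --pt "-1 0 0 0.0015 0" --pt "-1 0 0 0.0015 0" --pt "-1 0 0 0.0015 0" --pt "-1 0 0 0.001 0" --pt "-1 0 0 0.001 0" --pt "-1 0 0 0 0" --pt "-1 0 0 0 0"

```text
clock: 13.8
eef_pos: [495.9, -189.7, 57.1]
eef_rot: [3.141, -0.0, 0.375]
wrist_force: [1.1, -0.1, 5.2]
finger_gap: 0.3
finger_force: 2.3
```

>>> arm_command --pt "-1 0 0 0.001 0" --pt "-1 0 0 0 0" --pt "-1 0 0 0 0"

```text
clock: 14.18
eef_pos: [496.0, -189.7, 56.1]
eef_rot: [3.141, -0.0, 0.375]
wrist_force: [-0.2, -0.7, 6.7]
finger_gap: 0.5
finger_force: 3.0
```

>>> arm_command --pt "-1 0 0 -0.006 0" --pt "-1 0 0 -0.015 0" --pt "-1 0 0 -0.03 0" --pt "-1 0 0 -0.03 0" --pt "-1 0 0 -0.03 0" --pt "-1 0 0 -0.015 0" --pt "-1 -0.006 0.015 0 0" --pt "-1 -0.012 0.03 0 0" --pt "-1 -0.012 0.03 0 0" --pt "-1 -0.012 0.03 0 0" --pt "-1 -0.012 0.03 0 0" --pt "-1 -0.012 0.03 0 0" --pt "-1 -0.006 0.015 0 0" --pt "-1 0 0 0 0" --pt "-1 0 0 0 0" --pt "-1 0 0 0 0"

```text
clock: 16.18
eef_pos: [495.0, -382.7, 182.1]
eef_rot: [3.142, -0.0, 0.376]
wrist_force: [0.1, -0.1, 0.3]
finger_gap: 0.5
finger_force: 0.0
```

```bash
python3 k.py top; python3 - <<'E'
from h import *
c=eyes.camera("top"); cv2.imwrite("pics/t2.png",c["img"]); P=pts(c)
for a,b in((46,54),(80,95)):
    m=((P[...,2]>a)&(P[...,2]<b)&(c["z_map"]>0)).astype(np.uint8)
    n,l,s,ce=cv2.connectedComponentsWithStats(m)
    for i in range(1,n):
        if s[i,4]>25: print(a,s[i,4],[np.round(x,1) for x in cv2.minAreaRect(P[l==i][:,:2].astype(np.float32))])
E
```

```text
top 78 59.4 62.3 [519.   34.7] [22.2 21.5]
top 203 59.5 62.3 [ 496.6 -190. ] [37.9 37.3]
top 128 59.2 61.6 [461.8 173.3] [58.1 14.8]
46 1257 [array([546.8,  23. ]), array([ 79.8, 119.9]), np.float64(66.7)]
46 1219 [array([ 525.9, -196.2]), array([ 80.3, 120. ]), np.float64(77.2)]
46 1305 [array([492. , 171.2]), array([ 80.3, 119.9]), np.float64(83.1)]
80 33 [array([582.6,  -6.1]), array([14.8, 12.7]), np.float64(89.7)]
80 321 [array([472.6, 387.3]), array([77.3, 68.7]), np.float64(23.5)]
```

View pics/t2.png

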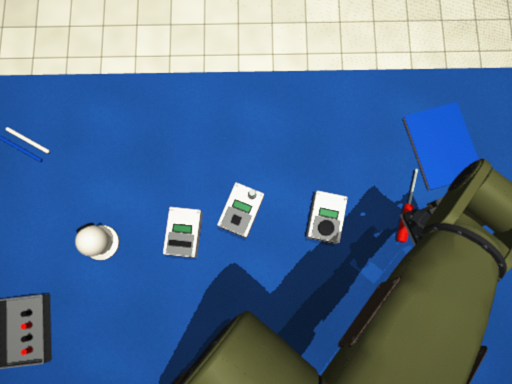

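The picture shows the modules, camera and plug (252,193) unmoved. All three keys read about 59.4 mm (5 mm lower), and the arm is well above the screwdriver.

```bash
python3 -c "
from cell import ticket
print(ticket.sign_off())"
```

```text
the job is handed in; nothing more can be done
None
```

I pressed the bar, square and round keys in that order, and all three stayed down, about 5 mm lower in the last top view. The modules, plug, camera and screwdriver showed no movement there, and the job is handed in; the sign-off gave no verdict.

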